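# Clear the shaft seals off the bench scale and zero it

### The arm

A 6-joint arm with a two-finger parallel gripper is mounted at the origin on the work surface. World frame = base frame: x ahead of the robot, y to its left, z up, the work surface at z = 0. Lengths are in mm, angles in rad, forces in N, time in s.
With the tool pointing down it reaches from about 250 to 800 mm from the base axis. Payload 3.9 kg.
Tool frame: the origin (TCP) lies at the very end of the fingers, on their centre line; the grasp point (between the pads) lies 19 mm behind it; z points along the fingers, y is the line along which they close (so a half turn about z gives the same grasp; the last joint's range is limited). The gripper opens to 85 mm and grips with 20 to 120 N. Pads are 22 mm wide; open, the fingers measure 114 mm over their backs; the gripper's body (76 mm by 85 mm) begins 54 mm behind the grasp point. The pads swing forward as they close: fully open they stand 13 mm farther back than shut.
Start: joints at [-1.171, 0.26, -0.138, 1.173, 0, 1.571], TCP at [204.343, -483.59, 231.304] pointing down, gripper open.
Joint ranges: [-2.78, 2.78], [-0.83, 1.72], [-1.28, 1.37], [-1.9, 2.12], [-1.57, 1.48], [-3.14, 3.14]. Speed limits (rad/s): [2.57, 2.57, 3.14, 3.14, 3.14, 3.14].

### API

Orientations are given as a rotation vector (axis times angle).
In Python, from station import r gives the robot as it stands. The module is installed in compiled form; this text tells all that it offers.
- The arm moves only by the shell command python3 -m crank 'ROWS' [OPENING]. ROWS is one flat JSON list of numbers that holds 1 to 10 rows one after another, with no inner brackets; each row has 6 numbers: dx, dy, dz in mm, then a rotation vector rx, ry, rz in rad; each row is the pose to reach, as a shift and turn from the pose commanded when the command began, along the tool's axes at that moment; what a row does not reach only later rows make up. A row lasts 1/8 s, in which the tool goes at most 62.5 mm and 0.188 rad, less where a joint would pass 70% of its speed; a pose out of reach is approached as far as the arm can. OPENING is the finger opening in mm, set as the command begins (- or left out keeps the last). The fingers move at their own pace and stop on an object; the grip force is fixed at half the most. Time passes only in rows, so rows that do not move let the fingers close. It prints the time, the measured TCP pose, the force, the opening and the grip force at its end. Input that does not fit is refused with a message, and nothing moves.
- r.get_state(): the state, without advancing time (a new reading comes with each control period).
- r.capture(name): name is "side" or "top"; returns a dict with "pixels" (384x512x3 uint8, red, green, blue), "intrinsics" (3x3 intrinsics, pixels), "k1" (the pictures are not rectified: a ray, as slopes to the right and down, at radius r is drawn at 1 + k1 r^2 times it, then the intrinsics apply), "world_to_cam" (4x4, takes a point from world to camera coordinates). Camera axes: x right, y down, z forward; pixel columns grow to the right and rows downward; lengths in mm; the calibration is good to about 2 mm. A picture is of the moment at which its call begins. There is no depth.
- r.close_job(): hands the job in; it is judged then, once.
The state is a dict: "time_s": time; "joints": joint angles; "qvel": joint speeds; "effort": joint torques, N m; "tcp_pos": TCP position; "tool_rot": TCP orientation; "force": force on the tool from outside, world axes, zero at the start; "ft_torque": the same for the moment, N m; "grip_width": finger opening in mm; "finger_force": force on a finger pad.
Only numpy, scipy, OpenCV 4.12 (cv2) and the standard library are available. Lean on these libraries where they do the work, as an engineer would, in place of code of your own. Each camera call takes 0.05 s, during which the arm holds its last target. There are 200 camera calls.

### The job

Take the steel rod out of its cradle by the handle, run it through all three rubber seals standing in the rack on the scale, lift them off together and lay the rod, with the seals hanging on it between the two forks, back in the cradle as it lay before; do not drop a seal. Then zero the empty scale: press the long flat key gently with about 10 N (6 N to 16 N registers, 25 N would damage it), hold that steady for about a second and let go. Leave the two round keys and the other things on the counter alone.

Things in the scene. Friction and masses are not known exactly. Their poses are not given: they have to be found in the camera images.
- scale: White bench scale, 260 (x) x 220 (y) x 45 mm high, fixed on the counter. Origin: centre of the underside. Steel pan (168 x 204 mm, top at z = 45 mm, centred at x = +42 mm) at the back; the low front apron (toward -x, top at z = 34 mm) has a dark display strip and a row of three keys at x = -100 mm. The yaws of scale and cradle vary by up to 0.25 rad, the rack's on the scale by 0.15.
- zero_key: The long (zero) key: flat white rectangle, 26 (x) x 74 (y) mm, on the scale's apron. Origin: centre of its underside; top 4 mm higher, 4.5 mm proud of the apron. Gives only 1.5 mm, as a 6 N/mm spring (9 N), then is rigid. Registers when the force stays between 6 and 16 N for half a second unbroken; damaged above 25 N. Shut fingertips pointing down can press it.
- round_key_a: Round key, 20 mm across, 85 mm to the +y side of the zero key. Leave alone. Origin under its centre.
- round_key_b: Round key, 20 mm across, 125 mm to the +y side of the zero key. Leave alone. Origin under its centre.
- rack: Grey slotted rack fixed on the scale pan, 72 (x) x 88 (y) mm, 24 mm high. Origin: centre of its underside, on the pan (45 mm above the counter). Three slots in a row along its y axis, 24 mm apart, floor 6 mm above the origin; both ends of the row are open above 24 mm.
- seal_a: Black rubber ring (shaft seal), outside diameter 62 mm, hole 30 mm, 12 mm thick, 45 g. Stands on edge in one of the three rack slots (which one varies), the hole's axis along its y axis. Origin: centre of the hole, 37 mm above the rack's origin.
- seal_b: Same ring as seal_a, in another of the three slots.
- seal_c: Same ring as seal_a, in another of the three slots.
- rod: Steel rod with black handle, 200 mm long, 110 g. Origin: centre of the handle, on the axis; the rod points along its +y. Handle 18 mm wide (x), 60 mm long (y -30 to +30 mm), 22 mm tall (z); bare rod, diameter 10 mm, from y = 30 to 170 mm, tip tapered. Starts in the cradle, handle beyond the fork at -y.
- cradle: Wooden foot 80 (x) x 150 (y) x 12 mm with two grey V forks, fixed on the counter. Origin: centre of the underside. Forks, 8 mm thick, at y = -52 and +53 mm; each V opens 50 mm wide at its top, z = 96 mm. At rest the rod's axis lies along +y at z = 78 mm, its origin at x = 0, y = -102 mm (within 5 mm). Seals between rod y = 62 and 143 mm hang free between the forks.
- softener: White bottle, 72 mm across, 125 mm tall. Bystander. Origin under its centre.
- dosing_cup: White open cup, 68 mm across, 65 mm tall. Bystander. Origin under its centre.
- spanner: Steel spanner 170 mm long lying on the counter. Bystander. Origin: on its underside, at mid-length.
Mind the look-alikes: they are no part of the job. Several things have the shape of the rod; the one meant has the colours described above.

How it is judged:
By the outcome, as a careful person would: the job done as asked, in the order asked, and still so for the second after the job is handed in, with the robot touching nothing.
It also fails if it takes over 67 s, if anything falls off the work surface, if the arm or the gripper's body presses on something with over 40 N, if the wrist force passes 120 N, or if a joint passes its speed limit or range.

## Working session

There is one attempt and no reset: what is moved stays moved. The work goes in short steps, Python scripts to look and compute and a shell command to move; the robot and the scene stay as the last step left them, time stands still between calls to the robot, and variables do not carry over. Pictures are saved under pics/ and viewed, at most 12 in all, crops included, and the job is handed in when it is done.

```bash
mkdir -p pics; python3 - <<'E'
from station import r
import cv2,json,numpy as np
for n in("side","top"):
    c=r.capture(n); cv2.imwrite(f"pics/{n}0.png",c["pixels"][...,::-1])
    np.savez(f"{n}0.npz",**{k:np.array(c[k]) for k in c})
    print(n,np.array(c["intrinsics"]).tolist(),c["k1"],np.round(c["world_to_cam"],3).tolist())
print(r.get_state())
E
```

```text
side [[374.9295141370768, 0.0, 256.81920401380046], [0.0, 374.9295141370768, 191.63202647625587], [0.0, 0.0, 1.0]] -0.10189309044728577 [[-0.933, -0.36, -0.003, 491.955], [-0.237, 0.621, -0.747, 244.79], [0.271, -0.696, -0.665, 938.525], [0.0, 0.0, 0.0, 1.0]]
top [[460.0009794933301, 0.0, 252.7535265205988], [0.0, 460.0009794933301, 197.00903594177615], [0.0, 0.0, 1.0]] -0.10249469158585439 [[-0.005, -1.0, 0.0, -105.668], [-0.997, 0.005, -0.078, 570.725], [0.078, -0.0, -0.997, 1497.965], [0.0, 0.0, 0.0, 1.0]]
{'time_s': 0.1, 'joints': array([-1.17104302e+00,  2.60613911e-01, -1.39220061e-01,  1.17270614e+00,
        3.36524626e-05,  1.57078852e+00]), 'qvel': array([ 3.99954192e-04, -1.13384995e-03,  3.60483262e-03, -2.96179304e-04,
        3.38797402e-04,  5.57390250e-06]), 'effort': array([-2.78311143e-05, -4.06507838e+01,  2.54527009e+01,  1.00997637e-02,
       -4.46553395e-05,  1.20680929e-05]), 'tcp_pos': array([ 204.10018225, -483.04684487,  230.55802251]), 'tool_rot': array([-3.07736287e+00, -6.23429614e-01,  4.91763662e-04]), 'force': array([-0.05150902, -0.05017114, -0.2354939 ]), 'ft_torque': array([0.00672395, 0.02174326, 0.04798489]), 'finger_force': 0.0, 'grip_width': 85.68037281711356}
```

View pics/top0.png

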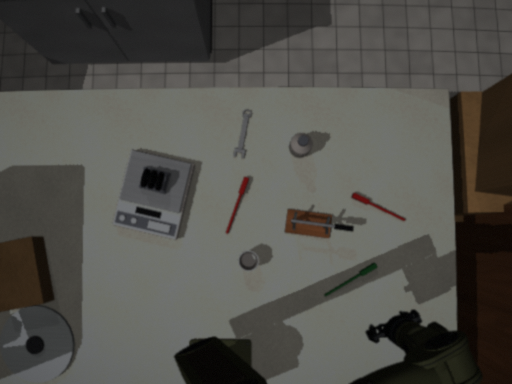

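View pics/side0.png

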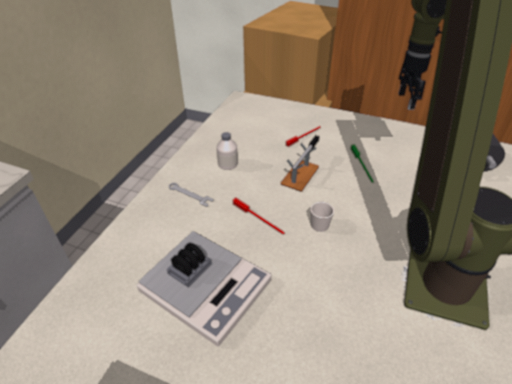

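The top view shows the scale at about (155,193) with the seals at (155,180). The cradle is at (309,222) with the rod's black handle at (343,228), pointing left (+y). The red and green look-alikes lie on the counter. Next I'll enlarge both areas.

```bash
cat > h.py <<'E'
import numpy as np,cv2
def load(n): return dict(np.load(n+".npz"))
def dist(c): return np.array([float(c["k1"]),0,0,0,0])
def ray(c,uv):
    K,W=c["intrinsics"],c["world_to_cam"]
    p=cv2.undistortPoints(np.array(uv,float).reshape(-1,1,2),K,dist(c)).reshape(-1,2)
    R,t=W[:3,:3],W[:3,3]
    return -R.T@t,np.c_[p,np.ones(len(p))]@R
def plane(c,uv,z):
    o,d=ray(c,uv); return o+d*((z-o[2])/d[:,2])[:,None]
def proj(c,P):
    W=c["world_to_cam"]; return cv2.projectPoints(np.array(P,float).reshape(-1,1,3),cv2.Rodrigues(W[:3,:3])[0],W[:3,3],c["intrinsics"],dist(c))[0].reshape(-1,2)
def tri(c1,a,c2,b):
    o1,d1=ray(c1,a);o2,d2=ray(c2,b)
    s,_,_,_=np.linalg.lstsq(np.c_[d1[0],-d2[0]],o2-o1,rcond=None)
    p,q=o1+s[0]*d1[0],o2+s[1]*d2[0]; return (p+q)/2,np.linalg.norm(p-q)
def save(n,c): np.savez(n+".npz",**{k:np.array(c[k]) for k in c})
E
python3 - <<'E'
from h import *
t=load("top0")["pixels"];s=load("side0")["pixels"]
z=lambda i,f:cv2.resize(i,None,fx=f,fy=f,interpolation=cv2.INTER_CUBIC)
a=z(t[140:250,105:205],4);b=z(t[195:250,275:375],4);c=z(s[225:345,130:280],400/150);d=z(s[125:200,270:370],4)
g=lambda i:np.clip(255*(i/255.)**.7,0,255).astype(np.uint8)
L=np.vstack([a,np.zeros((600-a.shape[0],400,3),np.uint8)])
R=np.vstack([b,d])[:600]; R=np.vstack([R,np.zeros((600-len(R),400,3),np.uint8)])
cv2.imwrite("pics/z.png",g(np.hstack([L,R]))[...,::-1])
E
```

```text
(no output)
```

View pics/z.png

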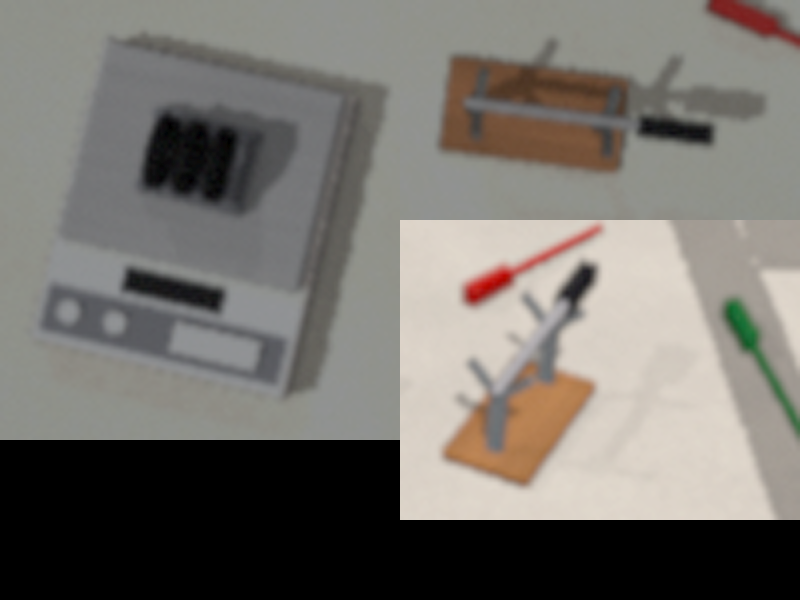

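Enlarged, the top view shows:
- **Seals:** three at crop (162,155), (195,160) and (220,163), in the rack's slots.
- **Zero key:** a white rectangle at crop (215,345), with the round keys to its left (+y).
- **Rod:** runs from crop (467,103) to its handle at (675,130).

Next I'll measure these with colour masks.

```bash
cat > m.py <<'E'
from h import *
def blobs(m,amin):
    n,l,st,ce=cv2.connectedComponentsWithStats(m.astype(np.uint8)); return [(l==i,st[i],ce[i]) for i in range(1,n) if st[i][4]>=amin]
def box(m,roi):
    mm=np.zeros_like(m);x0,y0,x1,y1=roi;mm[y0:y1,x0:x1]=m[y0:y1,x0:x1];return mm
def rect(c,m,z):
    ct=max(cv2.findContours(m.astype(np.uint8),0,1)[0],key=cv2.contourArea).reshape(-1,2)
    P=plane(c,ct,z)[:,:2].astype(np.float32); return cv2.minAreaRect(P)
E
python3 - <<'E'
from m import *
T=load("top0");S=load("side0")
print("cams",ray(T,[[0,0]])[0],ray(S,[[0,0]])[0])
for nm,C,rois in(("top",T,dict(handle=(325,215,362,240),seals=(135,160,175,200),cradle=(280,200,335,245),key=(143,215,175,235),scale=(105,140,205,250))),
                 ("side",S,dict(handle=(305,133,325,152),seals=(160,235,215,290),cradle=(275,160,325,195),key=(225,265,270,305)))):
    p=C["pixels"].astype(int);v=p.max(2);hsv=cv2.cvtColor(C["pixels"],cv2.COLOR_RGB2HSV).astype(int)
    for k,roi in rois.items():
        if k in("handle","seals"): m=box(v<(45 if nm=="top" else 50),roi)
        elif k=="cradle": m=box((hsv[...,1]>110)&(hsv[...,0]<20),roi)
        elif k=="key":
            x0,y0,x1,y1=roi; print("vmax",v[y0:y1,x0:x1].max()); m=box(v>0.88*v[y0:y1,x0:x1].max(),roi)
        else:
            x0,y0,x1,y1=roi; continue
        z=dict(handle=82,seals=82,cradle=12,key=38.5)[k]
        for b in blobs(m,15):
            pts=np.argwhere(b[0])[:,::-1].astype(float); q=plane(C,pts,z)[:,:2]; 
            w,V=np.linalg.eigh(np.cov(q.T)); R=rect(C,b[0],z)
            print(nm,k,b[1].tolist(),b[2].round(2),"xy",q.mean(0).round(1),"PCA",np.degrees(np.arctan2(V[1,1],V[0,1])).round(1),np.sqrt(w*12).round(1),"rect",np.round(R[0],1),np.round(R[1],1),round(R[2],1))
E
```

```text
cams [ 452.36401727 -107.71615158 1537.71102334] [262.69735053 678.55342542 808.28641727]
top handle [335, 224, 18, 7, 90] [343.31 227.02] xy [ 468.7 -395.1] PCA 79.9 [15.8 57.7] rect [ 469.  -395.8] [56.3 16.2] 81.5
top seals [140, 168, 31, 25, 562] [155.22 179.28] xy [623.9 203.5] PCA 79.3 [64.8 89.5] rect [624.1 204.4] [91.4 66.9] 77.0
top cradle [286, 210, 46, 28, 747] [307.34 223.42] xy [ 482.3 -289.1] PCA 80.4 [ 83.7 140.5] rect [ 483.1 -292.1] [146.   75.9] 82.1
vmax 119
top key [161, 215, 14, 8, 95] [168.18 218.08] xy [501.1 168.5] PCA 82.4 [23.1 44.7] rect [499.8 170.7] [43.  22.9] 89.8
top key [148, 222, 21, 10, 131] [158.06 226.29] xy [474.4 201.6] PCA 77.4 [20.6 68.2] rect [474.6 201.7] [68.1 20.5] 77.5
top key [143, 230, 20, 5, 51] [150.1  232.69] xy [453.6 227.7] PCA 83.0 [12.4 61.5] rect [455.8 219.9] [62.8 13.1] 89.9
side handle [311, 137, 7, 10, 35] [314.2  140.83] xy [ 468.8 -398.8] PCA 88.2 [14.4 54.8] rect [ 469.2 -396.6] [58.4 14.4] 84.7
side seals [172, 244, 33, 32, 632] [188.15 258.84] xy [626.5 207.8] PCA 96.8 [61.4 76.9] rect [626.4 205.3] [80.1 65.7] 76.4
side cradle [281, 163, 37, 28, 481] [300.16 176.73] xy [ 478.6 -277.9] PCA 72.1 [ 69.4 147.7] rect [ 483.7 -289.2] [149.6  76.2] 81.3
vmax 216
side key [225, 265, 45, 40, 437] [248.3  276.25] xy [483.  173.2] PCA 137.4 [ 99.3 105.7] rect [484.2 180.2] [128.8  85.5] 76.8
side key [236, 274, 23, 24, 222] [246.9  285.45] xy [475.7 199.9] PCA 76.6 [22.1 69.8] rect [475.6 199. ] [70.  22.2] 76.9
side key [255, 285, 15, 20, 154] [264.22 297.16] xy [425.1 215.7] PCA 84.7 [24.3 50.6] rect [432.5 210.3] [32.6 53.3] 19.8
```

```bash
cat >> m.py <<'E'
from scipy.spatial.transform import Rotation as Ro
def delta(xyz,yaw,st):
    """shift and rz (tool axes) to put TCP at xyz, tool down, tool x axis along rod +-y where yaw is rod's yaw"""
    R=Ro.from_rotvec(st["tool_rot"]).as_matrix(); best=None
    for s in(0,np.pi):
        X=np.array([np.cos(yaw+np.pi/2+s),np.sin(yaw+np.pi/2+s),0]);Z=np.array([0,0,-1.]);G=np.c_[X,np.cross(Z,X),Z]
        w=Ro.from_matrix(R.T@G).as_rotvec()
        if best is None or np.linalg.norm(w)<np.linalg.norm(best): best=w
    return (R.T@(np.array(xyz)-st["tcp_pos"])).round(1).tolist(),best.round(3).tolist()
E
python3 - <<'E'
from m import *
from station import r
T=load("top0");S=load("side0"); ce={}
for nm,C,roi in(("top",T,(135,160,175,200)),("side",S,(160,235,215,290))):
    x0,y0,x1,y1=roi;g=cv2.resize(C["pixels"][y0:y1,x0:x1].max(2),None,fx=4,fy=4,interpolation=cv2.INTER_CUBIC)
    for th in range(12,50,2):
        B=blobs(g<th,150)
        if len(B)==3:
            ce[nm]=[(b[2]+.5)/4-.5+np.array([x0,y0]) for b in B]; print(nm,th,[(b[2].round(1).tolist(),int(b[1][4])) for b in B]);
            q=plane(C,ce[nm],82)[:,:2].round(1); print(q.tolist())
st=r.get_state()
print(delta([469,-396,160],-0.143,st), Ro.from_rotvec(st["tool_rot"]).as_matrix().round(2).tolist())
# rack end/plate edges
E
```

```text
side 22 [([119.0, 53.3], 641), ([91.8, 80.7], 676), ([116.1, 113.7], 3241)]
[[640.2, 176.6], [645.4, 202.0], [619.1, 219.0]]
([277.9, 23.0, 70.5], [-0.002, -0.001, -1.028]) [[0.92, 0.39, -0.0], [0.39, -0.92, 0.0], [0.0, -0.0, -1.0]]
```

```bash
python3 -m crank '[20,0,5,0,0,-0.1,60,5,15,0,0,-0.28,110,9,28,0,0,-0.46,160,13,40,0,0,-0.64,210,17,53,0,0,-0.82,250,21,63,0,0,-0.96,272,23,69,0,0,-1.02,278,23,70,0,0,-1.028,278,23,70,0,0,-1.028]' 50
python3 - <<'E'
from m import *
from station import r
print(delta([469,-396,59],-0.143,r.get_state()))
T=load("top0");S=load("side0")
g=lambda i:np.clip(255*(i/120.)**.6,0,255).astype(np.uint8)
a=cv2.resize(T["pixels"][158:204,132:178],(400,400),interpolation=cv2.INTER_CUBIC);b=cv2.resize(S["pixels"][236:292,162:218],(400,400),interpolation=cv2.INTER_CUBIC)
cv2.imwrite("pics/zz.png",g(np.hstack([a,b]))[...,::-1])
E
```

```text
time_s: 1.23
tcp_pos: [468.6, -396.8, 161.4]
tool_rot: [-2.376, -2.055, 0.001]
force: [-1.0, -1.0, 0.4]
grip_width: 50.3
finger_force: 0.0
([0.9, 0.4, 102.4], [-0.001, 0.0, -0.001])
```

View pics/zz.png

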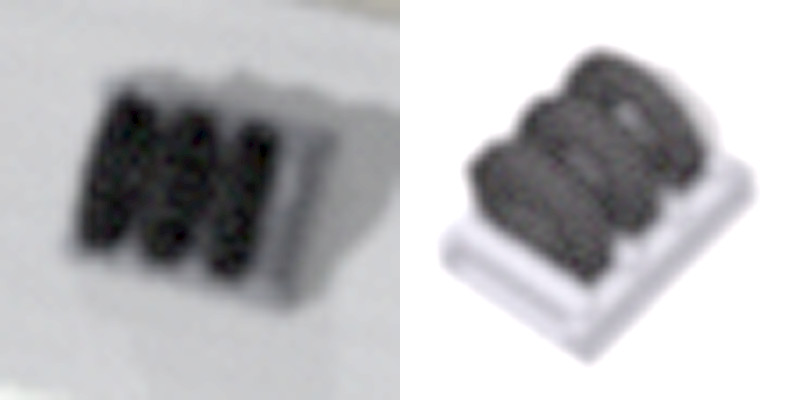

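The enlarged seals are at about (120,172), (182,188) and (243,203) in the left (top-view) crop. The rack's lower edge in the right (side-view) crop runs from (590,355) to (750,190). From these I'll work out the rack's yaw while I go down to the handle.

```bash
python3 - <<'E'
from m import *
T=load("top0");S=load("side0")
t=lambda p:(np.array(p,float)+.5)/(400/46)-.5+[132,158]
s=lambda p:(np.array(p,float)-[400,0]+.5)/(400/56)-.5+[162,236]
def yaw(q): d=q[-1]-q[0]; return q.round(1).tolist(),np.linalg.norm(d).round(1),(np.degrees(np.arctan2(d[1],d[0]))%180).round(1)
print(yaw(plane(T,t([(120,172),(182,188),(243,203)]),82)))
print(yaw(plane(T,t([(75,255),(290,305)]),69)))
print(yaw(plane(S,s([(590,355),(750,190)]),45)))
print("perp",yaw(plane(S,s([(590,355),(443,250)]),45)))
# fit seals' near/far boundary from the top mask
v=T["pixels"].max(2); m=box(v<40,(135,160,175,200))
for b in blobs(m,100):
    q=plane(T,np.argwhere(b[0])[:,::-1],82)[:,:2]; c=q.mean(0); print(c, cv2.minAreaRect(q.astype(np.float32)))
E
python3 -m crank '[1,0,10,0,0,0,1,0,35,0,0,0,1,0,65,0,0,0,1,0,90,0,0,0,1,0,101,0,0,0,1,0,102.4,0,0,0,1,0,102.4,0,0,0]'
```

```text
([[630.4, 235.4, 82.0], [624.3, 212.3, 82.0], [618.6, 189.6, 82.0]], np.float64(47.4), np.float64(75.6))
([[601.1, 254.9, 69.0], [582.0, 174.2, 69.0]], np.float64(82.9), np.float64(76.7))
([[606.1, 255.3, 45.0], [586.5, 172.7, 45.0]], np.float64(84.9), np.float64(76.6))
perp ([[606.1, 255.3, 45.0], [675.2, 235.9, 45.0]], np.float64(71.8), np.float64(164.3))
[623.96463497 204.34916633] ((623.8555908203125, 204.85055541992188), (88.82649993896484, 64.544189453125), 75.79012298583984)
time_s: 2.1
tcp_pos: [469.9, -396.2, 59.8]
tool_rot: [2.374, 2.055, 0.0]
force: [-0.4, 0.2, 0.1]
grip_width: 50.0
finger_force: 0.0
```

```bash
python3 -m crank '[0,0,0,0,0,0,0,0,0,0,0,0,0,0,0,0,0,0,0,0,0,0,0,0,0,0,0,0,0,0,0,0,0,0,0,0]' 5
```

```text
time_s: 2.85
tcp_pos: [470.0, -396.0, 59.5]
tool_rot: [2.374, 2.056, 0.0]
force: [0.4, -0.5, 5.4]
grip_width: 16.8
finger_force: 60.0
```

```bash
python3 -m crank '[0,0,-4,0,0,0,0,0,-15,0,0,0,0,0,-35,0,0,0,0,0,-60,0,0,0,0,0,-80,0,0,0,0,0,-89,0,0,0,0,0,-90,0,0,0,0,0,-90,0,0,0]'
python3 - <<'E'
from m import *
from station import r
st=r.get_state(); C=np.array([626,205.5]);d=np.array([.242,.970])
H=C-220*d; print(H,delta([*H,150],-0.242,st)); print(st["force"],Ro.from_rotvec(st["tool_rot"]).as_matrix().round(3).tolist())
for n in("side","top"):
    c=r.capture(n);save(n+"1",c)
    
S=load("side1");T=load("top1")
p=proj(S,[[469,-396,168]])[0].astype(int);q=proj(T,[[469,-396,168]])[0].astype(int);print(p,q)
z=lambda i,p:cv2.resize(i[max(p[1]-50,0):p[1]+50,p[0]-60:p[0]+40],(400,400),interpolation=cv2.INTER_CUBIC)
cv2.imwrite("pics/g1.png",np.hstack([z(S["pixels"],p),z(T["pixels"],q)])[...,::-1])
E
```

```text
time_s: 3.85
tcp_pos: [469.0, -395.2, 148.1]
tool_rot: [-2.373, -2.056, 0.0]
force: [0.4, 0.1, -1.0]
grip_width: 17.0
finger_force: 59.2
[572.76  -7.9 ] ([398.1, 47.5, -1.7], [-0.001, -0.001, 0.099])
[ 0.43319408  0.08838902 -1.02360306] [[0.143, 0.99, -0.001], [0.99, -0.143, 0.001], [0.001, -0.001, -1.0]]
[316 119] [349 226]
```

View pics/g1.png

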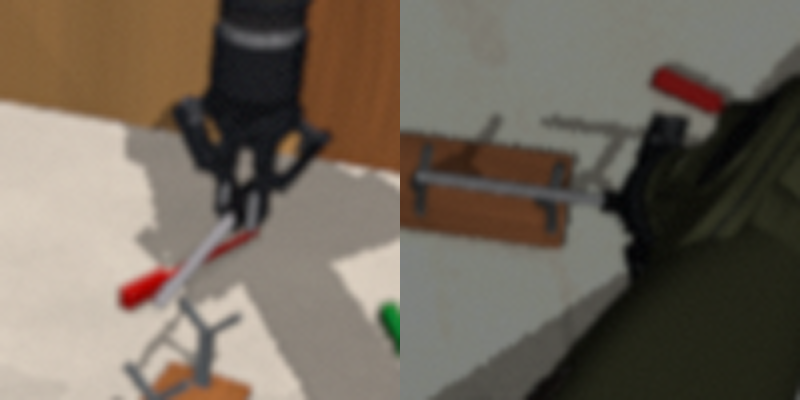

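The rod is held clear of the cradle. Its tip is at about (296.5,144) in the side view and (294,220) in the top view.

```bash
python3 - <<'E'
from m import *
print(tri(load("side1"),[296.5,144],load("top1"),[294,220.2]))
E
python3 -m crank '[8,1,0,0,0,0,30,4,0,0,0,0,65,8,0,0,0,0.01,110,13,0,0,0,0.03,160,19,0,0,0,0.05,210,25,0,0,0,0.07,260,31,0,0,0,0.09,310,37,0,0,0,0.099,350,42,0,0,0,0.099,380,45.5,-1.7,0,0,0.099]'
python3 -m crank '[12,1,0,0,0,0,16,1,0,0,0,0,16,1,0,0,0,0,16,1,0,0,0,0]'
python3 - <<'E'
from m import *
from station import r
st=r.get_state(); C=np.array([626,205.5]);d=np.array([.242,.970])
H=C-220*d; print(delta([*H,63.5],-0.242,st))
E
```

```text
(array([ 488.83227768, -230.51838497,  171.30234772]), np.float64(0.23576897890749357))
time_s: 5.2
tcp_pos: [568.2, -22.5, 150.5]
tool_rot: [-2.47, -1.94, 0.0]
force: [0.4, -0.0, -0.9]
grip_width: 17.2
finger_force: 59.2
time_s: 5.7
tcp_pos: [573.2, -11.6, 150.5]
tool_rot: [-2.475, -1.935, 0.001]
force: [0.3, -0.9, -1.3]
grip_width: 17.0
finger_force: 59.2
([3.5, -1.3, 87.0], [-0.0, 0.0, -0.001])
```

```bash
python3 -m crank '[3.5,-1.3,8,0,0,0,3.5,-1.3,30,0,0,0,3.5,-1.3,58,0,0,0,3.5,-1.3,79,0,0,0,3.5,-1.3,86,0,0,0,3.5,-1.3,87,0,0,0,3.5,-1.3,87,0,0,0,3.5,-1.3,87,0,0,0]'
python3 - <<'E'
from m import *
from station import r
st=r.get_state(); C=np.array([626,205.5]);d=np.array([.242,.970])
print(delta([*(C-220*d),63.5],-0.242,st)); print(delta([*(C-102*d),63.5],-0.242,st))
for n in("side","top"): save(n+"2",r.capture(n))
S=load("side2");T=load("top2")
P=[[*(C-50*d),82]]
p=proj(S,P)[0].astype(int);q=proj(T,P)[0].astype(int);print(p,q)
z=lambda i,p:cv2.resize(i[p[1]-40:p[1]+40,p[0]-40:p[0]+40],(400,400),interpolation=cv2.INTER_CUBIC)
g=lambda i:np.clip(255*(i/150.)**.7,0,255).astype(np.uint8)
cv2.imwrite("pics/g2.png",np.hstack([z(S["pixels"],p),g(z(T["pixels"],q))])[...,::-1])
E
```

```text
time_s: 6.7
tcp_pos: [573.9, -7.0, 64.5]
tool_rot: [2.472, 1.936, 0.002]
force: [-0.1, -0.3, -0.4]
grip_width: 17.3
finger_force: 59.2
([-1.2, -0.9, 1.0], [0.002, -0.0, -0.0])
([116.8, -0.6, 1.1], [0.002, -0.0, -0.0])
[202 245] [169 182]
```

View pics/g2.png

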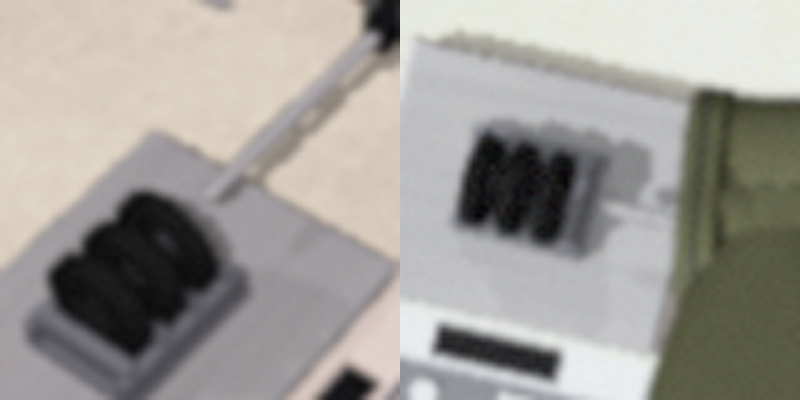

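The tip is at about (204.6,244.2) in the side view and (170,183.4) in the top view, just short of the nearest seal and close to where I predicted it.

```bash
python3 - <<'E'
from m import *
S=load("side2");T=load("top2"); C=np.array([626,205.5]);d=np.array([.242,.970]);n=np.array([.970,-.242])
# rod centre points: bright ridge against pan in top, intensity centroid per column
P,e=tri(S,[204.6,244.2],T,[170,183.4]); print(P,e,"along",(P[:2]-C)@d,"lat",(P[:2]-C)@n)
# seals centre by triangulation of silhouette centroids, initial pictures
def cen(c,th,roi):
    b=max(blobs(box(c["pixels"].max(2)<th,roi),100),key=lambda b:b[1][4]); ct=max(cv2.findContours(b[0].astype(np.uint8),0,1)[0],key=len)
    h=cv2.convexHull(ct).reshape(-1,2); M=cv2.moments(h); return [M["m10"]/M["m00"],M["m01"]/M["m00"]]
S0,T0=load("side0"),load("top0")
a=cen(S0,55,(160,235,215,290));b=cen(T0,40,(135,160,175,200));print(a,b,tri(S0,a,T0,b))
E
```

```text
[609.11787644 154.61565335  85.7904015 ] 1.8291538562882812 along -53.4432901539365 lat -4.061647959795522
[188.14962849090443, 258.9157058672816] [155.09307568438, 179.38357487922704] (array([625.92517657, 205.50844895,  78.55798622]), np.float64(4.211898401262563))
```

```bash
python3 -m crank '[0,0.5,1.5,0,0,0.01,0,1,3,0,0,0.015,3,1,3,0,0,0.015,10,1,3,0,0,0.015,20,1,3,0,0,0.015,30,1,3,0,0,0.015,36,1,3,0,0,0.015,38,1,3,0,0,0.015,38,1,3,0,0,0.015]'
python3 - <<'E'
from m import *
from station import r
st=r.get_state(); C=np.array([626,205.5]);d=np.array([.242,.970]);print(st["force"],delta([*(C-102*d),60.5],-0.257,st))
E
```

```text
time_s: 7.92
tcp_pos: [583.1, 29.8, 60.6]
tool_rot: [2.487, 1.919, -0.0]
force: [-0.1, -0.3, -0.5]
grip_width: 17.0
finger_force: 59.2
[-0.12578756 -0.25440144 -0.48885683] ([78.8, -1.9, 0.1], [-0.0, 0.0, 0.0])
```

```bash
python3 -m crank '[3,0,0,0,0,0,10,0,0,0,0,0,20,-0.3,0,0,0,0,30,-0.5,0,0,0,0,36,-0.6,0,0,0,0,39,-0.6,0,0,0,0,40,-0.6,0,0,0,0]'
python3 -m crank '[3,0,0,0,0,0,10,0,0,0,0,0,20,-0.3,0,0,0,0,30,-0.5,0,0,0,0,36,-0.6,0,0,0,0,39,-0.6,0,0,0,0,39,-0.6,0,0,0,0]'
python3 - <<'E'
from m import *
from station import r
for n in("side","top"): save(n+"3",r.capture(n))
S=load("side3");T=load("top3"); C=np.array([626,205.5]);d=np.array([.242,.970])
P=[[*C,82]]
p=proj(S,P)[0].astype(int);q=proj(T,P)[0].astype(int)
z=lambda i,p:cv2.resize(i[p[1]-40:p[1]+40,p[0]-40:p[0]+40],(400,400),interpolation=cv2.INTER_CUBIC)
g=lambda i:np.clip(255*(i/150.)**.6,0,255).astype(np.uint8)
cv2.imwrite("pics/g3.png",np.hstack([g(z(S["pixels"],p)),g(z(T["pixels"],q))])[...,::-1])
E
```

```text
time_s: 8.8
tcp_pos: [592.7, 68.7, 60.6]
tool_rot: [2.488, 1.919, -0.0]
force: [0.1, 0.0, -1.0]
grip_width: 17.4
finger_force: 59.2
time_s: 9.68
tcp_pos: [602.1, 106.6, 60.6]
tool_rot: [2.487, 1.919, -0.0]
force: [0.7, 0.2, -0.8]
grip_width: 17.2
finger_force: 59.2
```

View pics/g3.png

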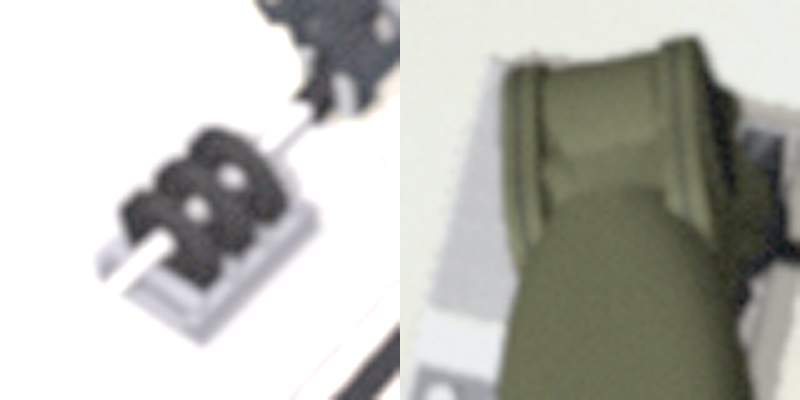

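The side view shows the rod through all three seals, with its tip out at about crop (110,280). Lifting.

```bash
python3 -m crank '[0,0,-3,0,0,0,0,0,-7,0,0,0,0,0,-11,0,0,0,0,0,-15,0,0,0,0,0,-20,0,0,0,0,0,-26,0,0,0,0,0,-33,0,0,0,0,0,-41,0,0,0,0,0,-49,0,0,0,0,0,-55,0,0,0]'
python3 -m crank '[0,0,-6,0,0,0,0,0,-12,0,0,0,0,0,-20,0,0,0,0,0,-28,0,0,0,0,0,-36,0,0,0,0,0,-42,0,0,0,0,0,-45,0,0,0,0,0,-45,0,0,0]'
python3 - <<'E'
from m import *
from station import r
st=r.get_state(); print(st["force"],delta([470,-396,st["tcp_pos"][2]],-0.143,st))
for n in("side","top"): save(n+"4",r.capture(n))
S=load("side4"); C=np.array([626,205.5,160])
p=proj(S,[C])[0].astype(int);print(p)
z=lambda i,p:cv2.resize(i[p[1]-50:p[1]+70,p[0]-60:p[0]+60],(500,500),interpolation=cv2.INTER_CUBIC)
g=lambda i:np.clip(255*(i/180.)**.6,0,255).astype(np.uint8)
cv2.imwrite("pics/g4.png",g(z(S["pixels"],p))[...,::-1])
E
```

```text
time_s: 11.02
tcp_pos: [602.3, 106.5, 116.3]
tool_rot: [2.488, 1.918, 0.001]
force: [-0.6, 0.4, -2.2]
grip_width: 17.0
finger_force: 59.0
time_s: 12.02
tcp_pos: [602.2, 106.4, 160.8]
tool_rot: [2.488, 1.918, 0.0]
force: [0.5, 0.5, -2.6]
grip_width: 17.1
finger_force: 59.0
[ 0.4681891   0.50116154 -2.56412314] ([-519.5, -0.1, -0.1], [0.0, -0.0, -0.114])
[184 236]
```

View pics/g4.png

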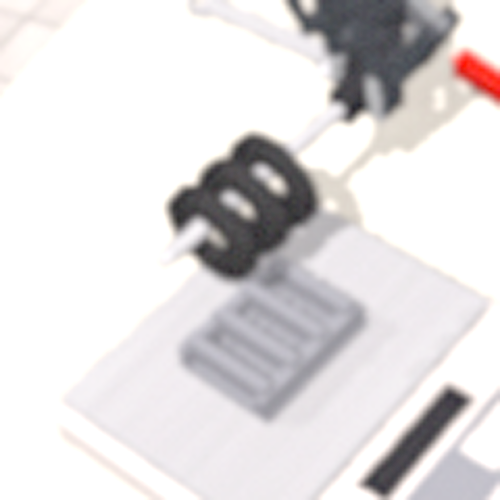

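All three seals hang on the rod at about crop (240,205) and the rack is empty. Moving gently back over the cradle.

```bash
python3 -m crank '[-3,0,0,0,0,0,-10,0,0,0,0,0,-21,0,0,0,0,0,-36,0,0,0,0,0,-55,0,0,0,0,0,-77,0,0,0,0,0,-101,0,0,0,0,0,-127,0,0,0,0,0,-154,0,0,0,0,0,-181,0,0,0,0,0]'
python3 -m crank '[-27,0,0,0,0,-0.005,-54,0,0,0,0,-0.015,-81,0,0,0,0,-0.03,-108,0,0,0,0,-0.045,-134,0,0,0,0,-0.06,-159,0,0,0,0,-0.075,-183,0,0,0,0,-0.09,-205,0,0,0,0,-0.102,-225,0,0,0,0,-0.11,-243,0,0,0,0,-0.114]'
python3 -m crank '[-15.9,-1.8,0,0,0,0,-29.8,-3.4,0,0,0,0,-42.7,-4.9,0,0,0,0,-54.7,-6.3,0,0,0,0,-64.6,-7.4,0,0,0,0,-73.5,-8.4,0,0,0,0,-81.5,-9.4,0,0,0,0,-87.5,-10,0,0,0,0,-92,-10.5,0,0,0,0,-94.9,-10.9,0,0,0,0]'
python3 -m crank '[0,0,0,0,0,0,0,0,0,0,0,0]'
python3 - <<'E'
from m import *
from station import r
st=r.get_state(); print(st["force"],delta([470,-396,59.5],-0.143,st))
for n in("side","top"): save(n+"5",r.capture(n))
S=load("side5"); T=load("top5");C=[485,-294,170]
p=proj(S,[C])[0].astype(int);q=proj(T,[C])[0].astype(int);print(p,q)
z=lambda i,p:cv2.resize(i[p[1]-50:p[1]+50,p[0]-50:p[0]+50],(400,400),interpolation=cv2.INTER_CUBIC)
g=lambda i:np.clip(255*(i/180.)**.6,0,255).astype(np.uint8)
cv2.imwrite("pics/g5.png",g(np.hstack([z(S["pixels"],p),z(T["pixels"],q)]))[...,::-1])
E
```

```text
time_s: 13.38
tcp_pos: [555.3, -70.6, 160.8]
tool_rot: [2.488, 1.917, -0.0]
force: [-0.2, -0.1, -2.0]
grip_width: 17.0
finger_force: 59.0
time_s: 14.62
tcp_pos: [493.3, -305.3, 160.8]
tool_rot: [2.375, 2.056, -0.0]
force: [0.2, -1.0, -1.9]
grip_width: 17.0
finger_force: 59.0
time_s: 15.88
tcp_pos: [469.9, -396.2, 160.6]
tool_rot: [-2.374, -2.057, -0.0]
force: [0.6, -0.8, -2.8]
grip_width: 17.1
finger_force: 59.0
time_s: 16.12
tcp_pos: [470.0, -395.8, 160.6]
tool_rot: [-2.374, -2.057, -0.0]
force: [0.8, 0.1, -1.7]
grip_width: 16.9
finger_force: 59.0
[ 0.76487501  0.05485862 -1.65521438] ([-0.2, -0.0, 101.1], [-0.0, -0.0, 0.0])
[303 133] [315 221]
```

View pics/g5.png

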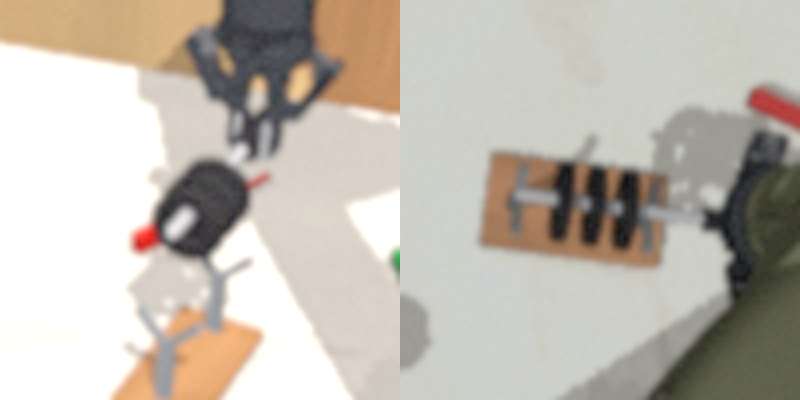

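The three seals hang at top-view crop (563,200), (595,202) and (627,205). Allowing for parallax, they sit between the forks at (517,·) and (648,·) with about 12 mm clear at the tip end. Lowering the rod.

```bash
python3 -m crank '[0,0,3,0,0,0,0,0,10,0,0,0,0,0,20,0,0,0,0,0,32,0,0,0,0,0,44,0,0,0,0,0,55,0,0,0,0,0,64,0,0,0,0,0,71,0,0,0,0,0,76,0,0,0,0,0,80,0,0,0]'
python3 -m crank '[0,0,4,0,0,0,0,0,8,0,0,0,0,0,12,0,0,0,0,0,15,0,0,0,0,0,17.5,0,0,0,0,0,19.3,0,0,0,0,0,20.4,0,0,0,0,0,20.8,0,0,0,0,0,20.8,0,0,0]'
```

```text
time_s: 17.48
tcp_pos: [470.1, -396.1, 80.5]
tool_rot: [2.374, 2.057, 0.0]
force: [-0.5, -0.0, -2.2]
grip_width: 17.5
finger_force: 59.0
time_s: 18.6
tcp_pos: [470.0, -396.0, 60.0]
tool_rot: [2.374, 2.057, 0.0]
force: [-1.3, -0.7, -0.1]
grip_width: 16.9
finger_force: 59.2
```

```bash
python3 -m crank '[0,0,0.3,0,0,0,0,0,0.3,0,0,0]'
python3 -m crank '[0,0,0,0,0,0,0,0,0,0,0,0,0,0,0,0,0,0,0,0,0,0,0,0,0,0,0,0,0,0,0,0,0,0,0,0]' 45
python3 -m crank '[0,0,-5,0,0,0,0,0,-18,0,0,0,0,0,-40,0,0,0,0,0,-70,0,0,0,0,0,-100,0,0,0,0,0,-120,0,0,0,0,0,-125,0,0,0]'
python3 - <<'E'
from m import *
from station import r
st=r.get_state(); print(delta([475,200.5,120],-0.22,st))
E
```

```text
time_s: 18.85
tcp_pos: [470.1, -396.0, 59.8]
tool_rot: [2.374, 2.057, 0.0]
force: [-0.9, 1.4, 1.8]
grip_width: 17.1
finger_force: 59.5
time_s: 19.6
tcp_pos: [470.0, -396.0, 59.5]
tool_rot: [-2.374, -2.057, -0.0]
force: [-0.4, 0.7, 0.4]
grip_width: 45.1
finger_force: 0.0
time_s: 20.48
tcp_pos: [471.0, -396.9, 187.2]
tool_rot: [2.371, 2.054, 0.001]
force: [-0.1, -0.8, 1.2]
grip_width: 45.1
finger_force: 0.0
([592.0, -81.4, 65.5], [0.004, 0.002, 0.077])
```

```bash
python3 -m crank '[15,-2,0,0,0,0,55,-8,0,0,0,0,105,-15,0,0,0,0.01,160,-22,0,0,0,0.02,215,-30,0,0,0,0.03,270,-37,0,0,0,0.04,325,-45,0,0,0,0.05,380,-52,0,0,0,0.06,435,-60,0,0,0,0.07,490,-67,0,0,0,0.077]' 0
python3 -m crank '[45,-10,0,0,0,0,80,-16,10,0,0,0,97,-20,30,0,0,0,101,-22,50,0,0,0,101,-22,62,0,0,0,101,-22,65,0,0,0,101,-22,65,0,0,0]'
python3 - <<'E'
from m import *
from station import r
st=r.get_state(); print(st["joints"].round(2),delta([475,200.5,44],-0.22,st))
for n in("side","top"): save(n+"6",r.capture(n))
S=load("side6"); T=load("top6");C=[483,-294,75]
p=proj(S,[C])[0].astype(int);q=proj(T,[C])[0].astype(int);k=proj(S,[[475,200,80]])[0].astype(int)
z=lambda i,p:cv2.resize(i[p[1]-35:p[1]+35,p[0]-35:p[0]+35],(260,260),interpolation=cv2.INTER_CUBIC)
g=lambda i:np.clip(255*(i/180.)**.6,0,255).astype(np.uint8)
cv2.imwrite("pics/g6.png",np.hstack([z(S["pixels"],p),g(z(T["pixels"],q)),z(S["pixels"],k)])[...,::-1])
E
```

```text
time_s: 21.72
tcp_pos: [471.5, 100.6, 183.5]
tool_rot: [-2.451, -1.964, 0.003]
force: [0.8, 0.7, -0.2]
grip_width: -0.1
finger_force: 0.0
time_s: 22.6
tcp_pos: [474.0, 201.6, 119.6]
tool_rot: [-2.452, -1.963, 0.0]
force: [-0.4, -1.2, 0.1]
grip_width: 0.1
finger_force: 0.0
[ 0.4   0.32 -0.36  0.89 -0.    2.19] ([-0.8, 1.2, 75.6], [-0.0, 0.0, -0.001])
```

View pics/g6.png

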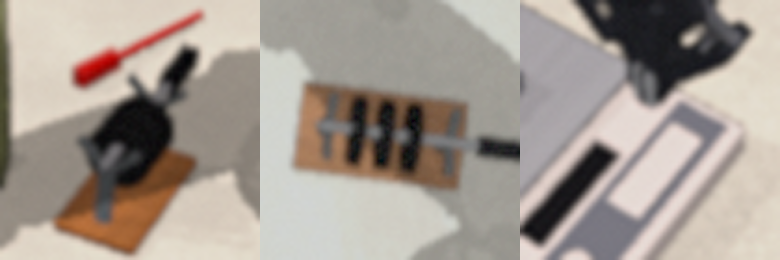

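The rod lies in both forks with the three seals hanging free between them (middle crop x ≈ 357, 385, 412; forks at 330 and 452). The shut fingertips are above the zero key. Going down.

```bash
python3 -m crank '[-0.8,1.2,10,0,0,0,-0.8,1.2,28,0,0,0,-0.8,1.2,48,0,0,0,-0.8,1.2,64,0,0,0,-0.8,1.2,73,0,0,0,-0.8,1.2,75.6,0,0,0,-0.8,1.2,75.6,0,0,0,-0.8,1.2,75.6,0,0,0]'
python3 -m crank '[0,0,1,0,0,0,0,0,2,0,0,0,0,0,3,0,0,0,0,0,4,0,0,0,0,0,4,0,0,0]'
```

```text
time_s: 23.7
tcp_pos: [475.6, 201.1, 44.5]
tool_rot: [2.452, 1.964, 0.002]
force: [-1.0, 0.2, -0.1]
grip_width: -0.2
finger_force: 0.0
time_s: 24.32
tcp_pos: [475.0, 200.8, 39.8]
tool_rot: [-2.452, -1.964, 0.0]
force: [-0.3, -0.2, -0.6]
grip_width: -0.3
finger_force: 0.0
```

```bash
python3 -m crank '[0,0,0.5,0,0,0,0,0,1,0,0,0,0,0,1,0,0,0]'
python3 -m crank '[0,0,0.4,0,0,0,0,0,0.4,0,0,0]'
```

```text
time_s: 24.7
tcp_pos: [475.1, 200.8, 38.9]
tool_rot: [-2.452, -1.964, 0.0]
force: [-0.6, 0.6, 0.2]
grip_width: -0.1
finger_force: 0.0
time_s: 24.95
tcp_pos: [475.1, 200.9, 38.5]
tool_rot: [-2.452, -1.964, -0.0]
force: [-0.1, 0.8, -0.5]
grip_width: -0.3
finger_force: 0.0
```

```bash
for i in 1 2; do python3 -m crank '[0,0,0.4,0,0,0,0,0,0.4,0,0,0]'|egrep 'tcp|force'; done
```

```text
tcp_pos: [475.1, 200.8, 38.3]
force: [-0.6, -0.6, 3.3]
finger_force: 0.8
tcp_pos: [475.1, 200.9, 37.9]
force: [-1.2, -0.6, 3.7]
finger_force: 1.7
```

```bash
for i in 1 2; do python3 -m crank '[0,0,0.4,0,0,0,0,0,0.4,0,0,0]'|egrep 'tcp|force'; done
```

```text
tcp_pos: [475.1, 200.9, 37.6]
force: [-0.7, -0.2, 5.4]
finger_force: 2.7
tcp_pos: [475.1, 200.9, 37.3]
force: [-2.7, -1.3, 5.6]
finger_force: 3.4
```

```bash
for i in 1 2; do python3 -m crank '[0,0,0.3,0,0,0,0,0,0.3,0,0,0]'|egrep 'tcp|force'; done; python3 -c "
from station import r
for i in range(4): r.capture('side'); print(r.get_state()['force'][2])"
```

```text
tcp_pos: [475.2, 200.8, 37.2]
force: [-1.8, -0.6, 7.3]
finger_force: 3.9
tcp_pos: [475.2, 200.9, 37.0]
force: [-2.3, -0.8, 10.0]
finger_force: 4.5
8.843485481731022
9.13567900676343
8.918983942291042
9.710216119484476
```

```bash
python3 -m crank '[0,0,0.15,0,0,0,0,0,0.15,0,0,0,0,0,0.15,0,0,0,0,0,0.15,0,0,0,0,0,0.15,0,0,0]'; python3 -m crank '[0,0,0,0,0,0,0,0,0,0,0,0,0,0,0,0,0,0,0,0,0,0,0,0,0,0,0,0,0,0]'
python3 -m crank '[0,0,-3,0,0,0,0,0,-12,0,0,0,0,0,-30,0,0,0,0,0,-55,0,0,0,0,0,-80,0,0,0,0,0,-95,0,0,0,0,0,-100,0,0,0,0,0,-100,0,0,0]'
python3 - <<'E'
from m import *
from station import r
c=r.capture("top");save("top7",c);d=r.capture("side");save("side7",d)
g=lambda i:np.clip(255*(i/150.)**.7,0,255).astype(np.uint8)
a=cv2.resize(c["pixels"][100:260,100:400],(800,427),interpolation=cv2.INTER_CUBIC)
cv2.imwrite("pics/g7.png",g(a)[...,::-1])
E
```

```text
time_s: 27.28
tcp_pos: [475.2, 200.9, 37.0]
tool_rot: [2.452, 1.964, 0.001]
force: [-1.9, -0.6, 10.5]
grip_width: -0.1
finger_force: 5.0
time_s: 27.9
tcp_pos: [475.1, 200.8, 37.0]
tool_rot: [2.452, 1.964, 0.001]
force: [-2.9, -2.2, 9.5]
grip_width: 0.2
finger_force: 5.0
time_s: 28.9
tcp_pos: [474.9, 200.8, 135.9]
tool_rot: [-2.452, -1.964, 0.001]
force: [-0.2, -0.6, -0.2]
grip_width: -0.0
finger_force: 0.0
```

View pics/g7.png

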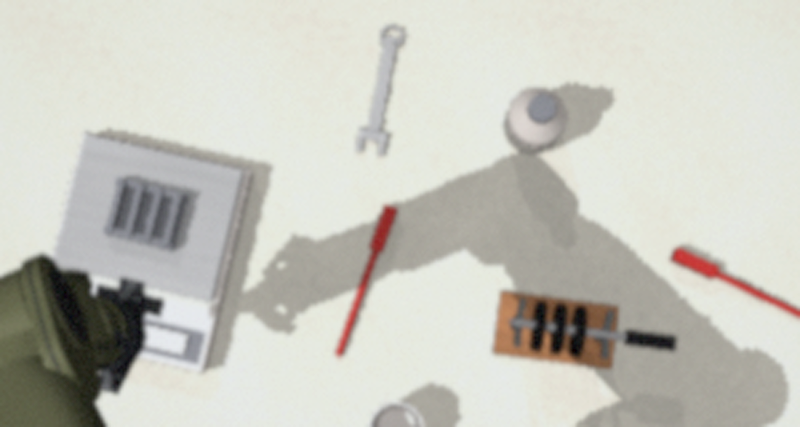

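The rack is empty, and the rod is back in the cradle with all three seals between the forks (crop 537, 558 and 578 against forks at 518 and 605). The bystanders haven't moved and the fingers are clear. Handing in.

```bash
python3 -c "
from station import r
print(r.close_job())"
```

```text
the job is handed in; nothing more can be done
None
```

I handed the job in at about 29 s: the rod is back in its cradle with all three seals hanging between the forks, and the zero key was held at about 10 N for just over a second and let go; no verdict came back.

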